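# Push a test coupon under the spring clip

### The job

Load the yellow test coupon into the test stage without grasping anything: press the clip's red pad down with one fingertip and keep it down, and with the other fingertip push the coupon along its channel under the raised jaw until it is fully home against the end stop. Then let the clip close on it and move clear. Do not lift the coupon, and leave the blue spare coupon and the other things lying round the stage where they are.

Things in the scene. Friction and masses are not known exactly. Their poses are not given: they have to be found in the camera images.
- stage: Grey test stage fixed to the worktop. Origin: on the worktop under the centre line of the coupon channel; x = the way the coupon is pushed, y = from channel to red pad, z up. Base plate: x -100 to 75, y -32 to 92 mm, 8 thick. Channel along x at y = 0: aluminium bed at z = 20, side rails at y = -20 and +20, 5 wide, tops at z = 23, running x -75 to 60 mm. Nothing on it is higher than 60 mm.
- end_stop (a point): Centre of the dark end stop's face that the coupon meets, at x 60, y 0, z 25 mm of the stage; the stop is 44 mm wide, its top at z = 30 mm.
- shaft (a point): Point on the axis of the clip's shaft (along the stage's x, radius 4 mm, between channel and red pad), at x 0, y 30, z 27 mm of the stage. Two bearing blocks at its ends, x = -93 and 64 mm, rise to z = 33 mm.
- coupon: Yellow flat test coupon, 56 (x) x 36 (y) x 12 mm, about 45 g, loose, lying on the bed in the channel short of the jaw, long side along the channel. Origin: centre of its underside (z = 20 mm; top at 32 mm). It starts at x = -30 to -6 mm of the stage; home it is at x = 32 mm.
- home (a point): Where the coupon's origin is when it is fully home against the end stop (at x 32, y 0, z 20 mm of the stage).
- clip (a joint): Angle of the sprung see-saw clip in rad: 0 at rest, grows as the red pad is pressed down (which raises the jaw), firm stop at 0.42. At 0 the jaw blocks the coupon; at about 0.20 it lies on top of the coupon; above 0.26 the coupon passes freely. The spring returns it as soon as the pad is let go; holding it fully down takes about 3 to 5 N.
- jaw (a point): Centre of the underside of the clip's black jaw (moves with the clip), 20 mm along the stage's x (x 30 to 50) and 16 mm across (y -8 to 8 mm). At rest it hangs about 6 mm above the bed, fully open about 18 mm above it. Its steel arm reaches over the channel from the shaft, over the same x.
- red_pad (a point): Centre of the red pad's face (moves with the clip). Pad: 99 mm along the stage's x (x -86 to 13), 44 mm across. At rest it slopes up away from the channel by 0.42 rad, centre at y 66, z 41 mm. Fully down it is level, face at z = 25 mm (7 below the coupon's top, 2 above the rails), over y 44 to 88 mm. A fingertip can slide along it while holding it down.
- spare_coupon: Blue spare coupon, 56 x 36 x 12 mm, loose on the worktop on the channel side of the stage; bystander. Origin: centre of its underside.
- bur_box: Blue box of burs, 56 x 86 x 26 mm, loose, beyond the red pad side of the stage; bystander. Origin: centre of its underside.
- silicone_block: Purple silicone block, 30 x 42 x 22 mm, loose, behind the end stop; bystander. Origin: centre of its underside.
- cast_1: Ochre plaster dental cast, 60 x 79 x 26 mm, loose, on the channel side of the stage beyond the spare coupon; bystander. Origin: centre of its underside.
Mind the look-alikes: they are no part of the job. There is more than one size of the coupon; the one meant has the size given above.

How it is judged:
By the outcome, as a careful person would: the job done as asked, in the order asked, and still so for the second after the job is handed in, with the robot touching nothing.
It also fails if it takes over 38 s, if anything falls off the work surface, if the arm or the gripper's body presses on something with over 40 N, if the wrist force passes 120 N, or if a joint passes its speed limit or range.

### The arm

A 6-joint arm with a two-finger parallel gripper is mounted at the origin on a cart in front of the work surface, level with it; the furniture and walls round the work are solid. World frame = base frame: x ahead of the robot, y to its left, z up, the work surface at z = 0. Lengths are in m, angles in rad, forces in N, time in s.
With the tool pointing down it reaches from about 0.375 to 0.925 m from the base axis. Payload 5.7 kg.
Tool frame: the origin (TCP) lies midway between the tips of the shut fingers; the grasp point (between the pads) lies 19 mm behind it; z points along the fingers, y is the line along which they close (so a half turn about z gives the same grasp; the last joint's range is limited). The gripper opens to 85 mm and grips with 20 to 120 N. Pads are 22 mm wide; open, the fingers measure 114 mm over their backs; the gripper's body (76 mm by 85 mm) begins 54 mm behind the grasp point. The pads swing forward as they close: fully open they stand 13 mm farther back than shut.
Start: joints at [-1.223, 0.359, 1.51, -0, 1.272, -0.115], TCP at [0.268, -0.537, 0.231] pointing down, gripper open.
Joint ranges: [-2.97, 2.97], [-1.01, 2.36], [0.21, 2.38], [-0.96, 4.11], [0.2, 2.71], [-2.98, 2.98]. Speed limits (rad/s): [2.39, 2.39, 3.14, 3.14, 3.14, 3.14].

### API

Orientations are given as a unit quaternion [x, y, z, w].
In Python, from rig import arm gives the robot as it stands.
- The arm moves only by the tool jog_arm, never from a script. Its argument "moves" is a list that holds one entry, the list of rows, each a list of 6 numbers: the shift along the tool's x, y, z in mm, then the turn, a rotation vector about the tool's x, y, z in degrees. In form: [[[tx, ty, tz, wx, wy, wz], ...]]. A call has exactly 10 rows; each row shifts and turns the commanded pose from where the row before left it, along the tool's axes as they then stand; what a row does not reach is not made up. A row lasts 1/12 s, in which the tool goes at most 41.7 mm and 7.16 degrees, less where a joint would pass 70% of its speed; a pose out of reach is approached as far as the arm can. A call with a gripper value outside its range is refused whole. "hand" is the closure in counts, from 0 (fully open) to 255 (shut), set as the call begins (left out, the last holds). The fingers move at their own pace and stop on an object; the grip force is fixed at half the most. Time passes only in rows, so rows that do not move let the fingers close, or fill a call up. It gives the time, the measured TCP pose, the force, the opening and the grip force at its end, in the units of the state.
- arm.get_state(): the state, without advancing time (a new reading comes with each control period).
- arm.grab_frame(name): name is "side" or "top" or "wrist"; returns the picture (384x512x3 uint8, blue, green, red); there is no depth.
- arm.camera_params(name): a dict with "fx", "fy", "cx", "cy" (pixels), "origin" and "attitude" of the camera in the world. Camera axes: x right, y down, z forward; pixel columns grow to the right and rows downward; lengths in m; the calibration is good to about 2 mm. A picture is of the moment at which its call begins: read the wrist's pose just before it. camera_params takes no time and is no camera call; for the wrist camera it gives the pose at the moment of the call.
- arm.finish_job(): hands the job in; it is judged then, once.
The state is a dict: "clock": time; "qpos": joint angles; "dq": joint speeds; "effort": joint torques, N m; "tcp_pos": TCP position; "tcp_rot": TCP orientation; "wrist_force": force on the tool from outside, world axes, zero at the start; "torque": the same for the moment, N m; "width": opening from 0.0 (shut) to 1.0 (fully open); "grip_force": force on a finger pad.
Only numpy, scipy, OpenCV 4.12 (cv2) and the standard library are available. Lean on these libraries where they do the work, as an engineer would, in place of code of your own. Each camera call takes 0.05 s, during which the arm holds its last target. There are 200 camera calls.

## Working session

There is one attempt and no reset: what is moved stays moved. The work goes in short steps, Python scripts to look and compute and a tool call to move; the robot and the scene stay as the last step left them, time stands still between calls to the robot, and variables do not carry over. Pictures are saved under pics/ and viewed, at most 10 in all, crops included, and the job is handed in when it is done.

Besides the shell and the picture viewer there is one more tool, called after "Emit:" by a JSON object that holds its "api" and its "payload". jog_arm: Moves the arm, as the interface text tells. Its arguments: {"type":"object","properties":{"moves":{"type":"array","items":{"type":"array","items":{"type":"array","items":{"type":"number"}}}},"hand":{"type":"number"}},"required":["moves"]}

```bash
mkdir -p pics; ls; python3 - <<'E'
from rig import arm
import cv2,numpy as np
a=arm.grab_frame("top");b=arm.grab_frame("side")
cv2.imwrite("pics/top.png",a);cv2.imwrite("pics/side.png",b)
for n in("top","side","wrist"):print(arm.camera_params(n))
s=arm.get_state();print(s)
E
```

```text
pics
{'fx': 463.5714592030916, 'fy': 463.5714592030916, 'cx': 250.33595754466532, 'cy': 195.10629005333155, 'origin': array([0.49986436, 0.08132516, 1.04692192]), 'attitude': array([ 0.71442337, -0.69839769,  0.03363144, -0.02662408])}
{'fx': 384.5141688756525, 'fy': 384.5141688756525, 'cx': 256.0811271745436, 'cy': 193.61837754419798, 'origin': array([0.64249528, 0.82344221, 0.4398331 ]), 'attitude': array([ 0.05009538,  0.85526401, -0.51554347, -0.01512794])}
{'fx': 302.578942166661, 'fy': 302.578942166661, 'cx': 256.420125122215, 'cy': 197.39383767381443, 'origin': array([ 0.32884173, -0.50588394,  0.37256653]), 'attitude': array([ 0.84283414, -0.52119376, -0.07108582,  0.11372985])}
{'clock': 0.1, 'qpos': array([-1.22306459e+00,  3.59451482e-01,  1.51130800e+00, -7.53000320e-06,
        1.27255731e+00, -1.15108219e-01]), 'dq': array([-0.00048064, -0.0015596 , -0.00360127, -0.00051342,  0.00166981,
       -0.00052499]), 'effort': array([-3.24426692e-04, -5.28657889e+01, -2.79348153e+01, -1.44142582e-04,
        4.92881489e-03, -1.41522762e-05]), 'tcp_pos': array([ 0.26766711, -0.53628973,  0.23053282]), 'tcp_rot': array([ 9.73341074e-01,  2.29360873e-01, -1.03616260e-04, -8.55825901e-04]), 'wrist_force': array([ 0.14044132,  0.01754527, -0.25081533]), 'torque': array([ 0.01453466, -0.0076944 ,  0.02389857]), 'grip_force': 0.0, 'width': 1.00066569124081}
```

View pics/top.png

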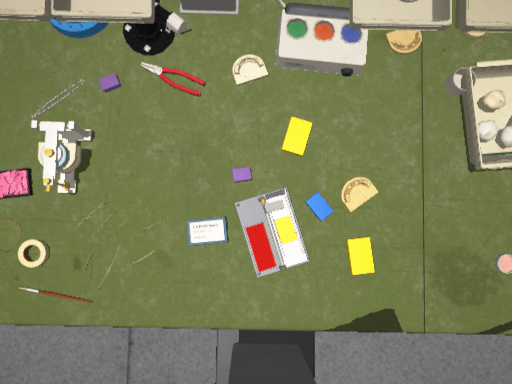

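View pics/side.png

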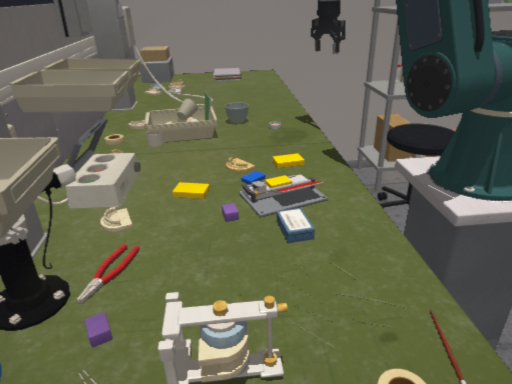

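Top view: the stage is at about (272,232). The candidates for the coupon are the yellow (287,230) in the channel, and larger yellow plates at (297,136) and (361,256). The description picks (287,230). The blue spare is at (319,206). I'll measure and check it in a close crop.

```bash
cat > h.py <<'E'
import numpy as np,cv2
from scipy.spatial.transform import Rotation as R
def ray(c,uv):
    uv=np.atleast_2d(uv).astype(float)
    d=np.c_[(uv[:,0]-c['cx'])/c['fx'],(uv[:,1]-c['cy'])/c['fy'],np.ones(len(uv))]
    return R.from_quat(c['attitude']).apply(d)
def plane(c,uv,z):
    d=ray(c,uv);o=c['origin'];return o+d*((z-o[2])/d[:,2])[:,None]
def tri(c1,u1,c2,u2):
    d1=ray(c1,u1)[0];d2=ray(c2,u2)[0]
    t=np.linalg.lstsq(np.c_[d1,-d2],c2['origin']-c1['origin'],rcond=None)[0]
    p=c1['origin']+t[0]*d1;q=c2['origin']+t[1]*d2
    return (p+q)/2,np.linalg.norm(p-q)
def proj(c,P):
    p=R.from_quat(c['attitude']).inv().apply(np.atleast_2d(P)-c['origin'])
    return np.c_[p[:,0]/p[:,2]*c['fx']+c['cx'],p[:,1]/p[:,2]*c['fy']+c['cy']]
def mask(img,col):
    h=cv2.cvtColor(img,cv2.COLOR_BGR2HSV);H,S,V=[h[...,i].astype(int) for i in range(3)]
    return ({'y':(H>22)&(H<36)&(S>170)&(V>150),'r':((H<5)|(H>175))&(S>170)&(V>100),'p':(H>122)&(H<145)&(S>90)&(V>60),
      'b':(H>100)&(H<120)&(S>150)&(V>120)}[col]*255).astype(np.uint8)
def blobs(img,col,amin=60):
    cs,_=cv2.findContours(mask(img,col),cv2.RETR_EXTERNAL,cv2.CHAIN_APPROX_NONE)
    return [c for c in cs if cv2.contourArea(c)>amin]
E
python3 - <<'E'
from rig import arm
from h import *
np.set_printoptions(precision=4,suppress=True)
T=cv2.imread("pics/top.png");S=cv2.imread("pics/side.png");ct=arm.camera_params("top");cs=arm.camera_params("side")
C={}
for n,I,c in(("t",T,ct),("s",S,cs)):
  for col in"yr":
    for b in blobs(I,col,40):
      r=cv2.minAreaRect(b);print(n,col,r,cv2.contourArea(b))
      m=cv2.moments(b);C[n,col,int(r[0][0])]=(m['m10']/m['m00'],m['m01']/m['m00'])
      z=.032 if col=='y' else .041
      if n=='t':
        w=plane(c,cv2.boxPoints(r)-0.0,z);print(w[:,:2].tolist(),np.linalg.norm(w[0]-w[1]),np.linalg.norm(w[1]-w[2]))
ut=[v for k,v in C.items() if k[:2]==('t','y') and 275<k[2]<294][0]
us=[v for k,v in C.items() if k[:2]==('s','y') and 262<k[2]<292]
print(ut,us)
for u in us:print(tri(ct,ut,cs,u))
cv2.imwrite("pics/crop.png",np.hstack([cv2.resize(T[180:285,225:315],None,fx=4.5,fy=4.5,interpolation=2),cv2.resize(S[165:270,235:325],None,fx=4.3,fy=4.5,interpolation=2)]))
E
```

```text
t y ((360.29998779296875, 255.59996032714844), (36.34528732299805, 23.33452606201172), 81.8698959350586) 793.0
[[0.4947601841686781, -0.1392655052857613], [0.5030663209700077, -0.1898585206038167], [0.42541157753586467, -0.20108418075108192], [0.4172470350858999, -0.15080334351915306]] 0.05127031409632079 0.07846193104661953
t y ((285.0000305175781, 229.50003051757812), (24.349538803100586, 15.495159149169922), 71.56504821777344) 320.5
[[0.5323454030326095, 0.019649956394187623], [0.5437965432062405, -0.012379696359543182], [0.4937766046353577, -0.029962297606957844], [0.48243361254153183, 0.0019597817479952012]] 0.0340151035100692 0.05302020483985774
t y ((296.6835021972656, 135.5550537109375), (22.508920669555664, 34.57752990722656), 16.699243545532227) 727.5
[[0.6911407483965311, 0.006656774320078759], [0.7665039247854923, -0.014289908287644232], [0.7530161688146377, -0.06263300537081129], [0.6777910531281519, -0.04139210231425025]] 0.07822002216633779 0.050189387291755615
t r ((260.6108093261719, 246.73513793945312), (44.70105743408203, 17.64515495300293), 72.89727020263672) 733.
[... 977 characters left out ...]
s y ((277.6684875488281, 180.73033142089844), (9.06933307647705, 24.35978126525879), 77.00537872314453) 168.0
s y ((288.146728515625, 159.2474365234375), (10.807815551757812, 29.794517517089844), 83.2901611328125) 236.0
s r ((121.0431137084961, 264.5770568847656), (6.553800106048584, 48.78940200805664), 46.7357063293457) 187.5
s r ((109.69612121582031, 260.2265319824219), (6.540988445281982, 44.597652435302734), 41.987213134765625) 159.0
(285.3114924596984, 229.603744149766) [(278.0337301587301, 180.6220238095238), (288.1779661016949, 158.73375706214688)]
(array([ 0.514 , -0.0062,  0.03  ]), np.float64(0.002266667506672671))
(array([0.5024, 0.001 , 0.09  ]), np.float64(0.019805459459169835))
```

View pics/crop.png

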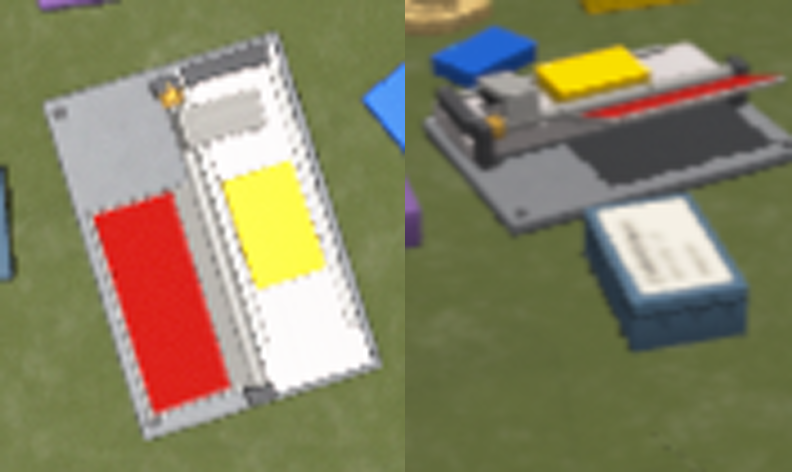

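The crop confirms that the yellow coupon lies in the channel between the rails, with the jaw ahead of it and the red pad on the left. I triangulated its top at about 30 mm. The stage yaw is about 18.4°. I'm approaching now at height with the fingers partly closed.

Emit:
{"api": "jog_arm", "payload": {"moves": [[[29,-28.5,0,0,0,0],[29,-28.5,0,0,0,0],[29,-28.5,0,0,0,0],[29,-28.5,0,0,0,0],[29,-28.5,0,0,0,0],[29,-28.5,0,0,0,0],[29,-28.5,0,0,0,0],[29,-28.5,0,0,0,0],[29,-28.5,0,0,0,0],[29,-28.5,0,0,0,0]]], "hand": 100}}

```text
clock: 0.93
tcp_pos: [0.4, -0.1503, 0.2312]
tcp_rot: [0.973, 0.229, -0.0, -0.0]
wrist_force: [1.2, -0.3, 0.5]
width: 0.602
grip_force: 0.0
```

Emit:
{"api": "jog_arm", "payload": {"moves": [[[28,-28,0,0,0,0],[28,-28,0,0,0,0],[28,-28,0,0,0,0],[28,-28,0,0,0,0],[0,0,0,0,0,2.7],[0,0,0,0,0,2.7],[0,0,0,0,0,2.7],[0,0,0,0,0,0],[0,0,0,0,0,0],[0,0,0,0,0,0]]]}}

```text
clock: 1.77
tcp_pos: [0.4501, -0.0023, 0.2312]
tcp_rot: [0.987, 0.161, -0.0, -0.0]
wrist_force: [0.2, -0.1, -0.0]
width: 0.609
grip_force: 0.0
```

```bash
python3 - <<'E'
from rig import arm
from h import *
np.set_printoptions(precision=4,suppress=True)
ct=arm.camera_params("top")
uv=np.array([[45,103],[278,33],[380,365],[147,438]])/4.5+[224.6,179.6]
W=plane(ct,uv,.008)[:,:2];M=np.array([[75,92],[75,-32],[-100,-32],[-100,92]])/1e3
a,b=W-W.mean(0),M-M.mean(0);th=np.arctan2((b[:,0]*a[:,1]-b[:,1]*a[:,0]).sum(),(a*b).sum())
Rm=np.array([[np.cos(th),-np.sin(th)],[np.sin(th),np.cos(th)]]);o=W.mean(0)-Rm@M.mean(0)
print("plate yaw,o",np.degrees(th),o,(W-o)@Rm*1e3)
cw=arm.camera_params("wrist");s=arm.get_state();I=arm.grab_frame("wrist");cv2.imwrite("pics/w1.png",I)
print(s['clock'],s['tcp_pos'],s['tcp_rot'],s['width'],cw['origin'],s['wrist_force'])
for c,z in(("y",.032),("r",.041)):
  for q in blobs(I,c,300):
    r=cv2.minAreaRect(q);w=plane(cw,cv2.boxPoints(r),z)[:,:2]
    print(c,r,w.mean(0),((w-o)@Rm*1e3).tolist(),np.linalg.norm(w[0]-w[1]),np.linalg.norm(w[1]-w[2]))
E
```

```text
plate yaw,o 18.173153087247652 [ 0.5294 -0.0024] [[ 73.8786  90.8454]
 [ 73.7    -30.9694]
 [-98.5251 -30.2742]
 [-99.0536  90.3981]]
1.7667 [ 0.4501 -0.0023  0.2312] [ 0.987   0.1605 -0.0002 -0.0001] 0.6091397589015793 [0.5149 0.0196 0.3732] [ 0.1896 -0.0895 -0.0418]
r ((218.5, 138.5), (93.0, 39.0), 90.0) [0.4756 0.0497] [[14.578995147780518, 85.1710877396018], [14.798341755946131, 44.65365382235191], [-84.32893646912198, 45.72485744180665], [-84.56424015803009, 89.64358333916257]] 0.040518027644163845 0.09913306595432422
```

View pics/w1.png

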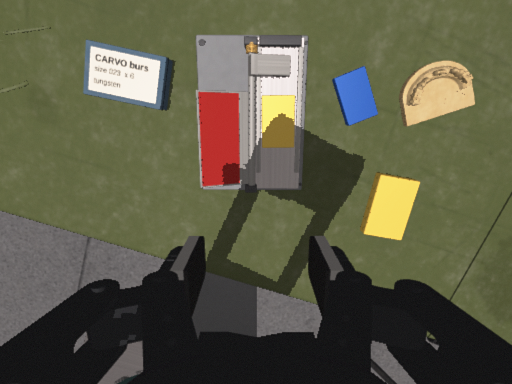

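The wrist view shows the coupon at columns 262–295 and rows 96–148 (partly in shadow), the pad at columns 199–239, and the fingertips at (200,238) and (315,238). The tool is aligned with the channel.

```bash
python3 - <<'E'
from rig import arm
from h import *
np.set_printoptions(precision=4,suppress=True)
cw=arm.camera_params("wrist");s=arm.get_state();th=np.radians(18.3)
Rm=np.array([[np.cos(th),-np.sin(th)],[np.sin(th),np.cos(th)]]);o=np.array([.5305,-.0022])
f=lambda uv,z:(plane(cw,uv,z)[:,:2]-o)@Rm*1e3
I=cv2.imread("pics/w1.png");h=cv2.cvtColor(I,cv2.COLOR_BGR2HSV)
m=((h[...,0]>19)&(h[...,0]<36)&(h[...,1]>190)).astype(np.uint8)*255;m[:, :250]=0;m[:,305:]=0;m[:80]=0;m[160:]=0
q=max(cv2.findContours(m,0,1)[0],key=cv2.contourArea);r=cv2.minAreaRect(q);print(r,f(cv2.boxPoints(r),.032))
print("tcp stage",(s['tcp_pos'][:2]-o)@Rm*1e3)
print("tip lines dir", [f([[200,238],[315,238]],z) for z in(.231,.225)])
print("rails z23", f([[253,110],[303,110]],.023))
for c in [(-68,33),(-7,33)]:print(c,o+Rm@np.array(c)/1e3)
E
```

```text
Traceback (most recent call last):
ValueError: max() iterable argument is empty
```

```bash
python3 - <<'E'
from rig import arm
from h import *
np.set_printoptions(precision=4,suppress=True)
cw=arm.camera_params("wrist");s=arm.get_state();th=np.radians(18.3)
Rm=np.array([[np.cos(th),-np.sin(th)],[np.sin(th),np.cos(th)]]);o=np.array([.5305,-.0022])
f=lambda uv,z:(plane(cw,uv,z)[:,:2]-o)@Rm*1e3
I=cv2.imread("pics/w1.png");h=cv2.cvtColor(I,cv2.COLOR_BGR2HSV)
print(h[110,278],h[140,278],h[170,278])
m=((h[...,0]>15)&(h[...,0]<36)&(h[...,1]>130)).astype(np.uint8)*255;m[:, :250]=0;m[:,301:]=0;m[:80]=0;m[165:]=0
q=max(cv2.findContours(m,0,1)[0],key=cv2.contourArea);r=cv2.minAreaRect(q);print(r,f(cv2.boxPoints(r),.032))
print("tcp stage",(s['tcp_pos'][:2]-o)@Rm*1e3)
print("tips",f([[200,238],[315,238]],.228))
print("rails z23", f([[253,110],[303,110]],.023))
for c in [(-68,33),(-7,33)]:print(c,o+Rm@np.array(c)/1e3)
E
```

```text
[ 28 129 251] [ 22 161 136] [  7  21 111]
((278.0, 121.0), (52.0, 32.0), 90.0) [[ 11.505   19.5168]
 [ 11.6    -14.723 ]
 [-43.5787 -16.6996]
 [-43.6767  19.0935]]
tcp stage [-76.3136  25.0738]
tips [[-69.9112  54.4819]
 [-69.753   -4.9838]]
rails z23 [[ -3.8363  29.2461]
 [ -3.6826 -26.3607]]
(-68, 33) [0.4556 0.0078]
(-7, 33) [0.5135 0.0269]
```

Emit:
{"api": "jog_arm", "payload": {"moves": [[[8,-9,10,0,0,0],[0,0,30,0,0,0],[0,0,30,0,0,0],[0,0,30,0,0,0],[0,0,30,0,0,0],[0,0,20,0,0,0],[0,0,12,0,0,0],[0,0,4,0,0,0],[0,0,0,0,0,0],[0,0,0,0,0,0]]]}}

```text
clock: 2.65
tcp_pos: [0.4555, 0.0087, 0.0657]
tcp_rot: [0.987, 0.16, 0.0, 0.0]
wrist_force: [0.3, 0.6, 0.5]
width: 0.606
grip_force: 0.0
```

```bash
python3 - <<'E'
from rig import arm
from h import *
I=arm.grab_frame("wrist");S=arm.grab_frame("side");s=arm.get_state();print(s['tcp_pos'],s['wrist_force'],s['width'])
cv2.imwrite("pics/w2.png",np.hstack([cv2.resize(I,(480,360)),cv2.resize(S[120:240,210:317],(320,360),interpolation=2)]))
E
```

```text
[0.45607522 0.00871223 0.06628763] [ 1.09223568 -0.15340332  0.26318058] 0.6039979123758684
```

View pics/w2.png

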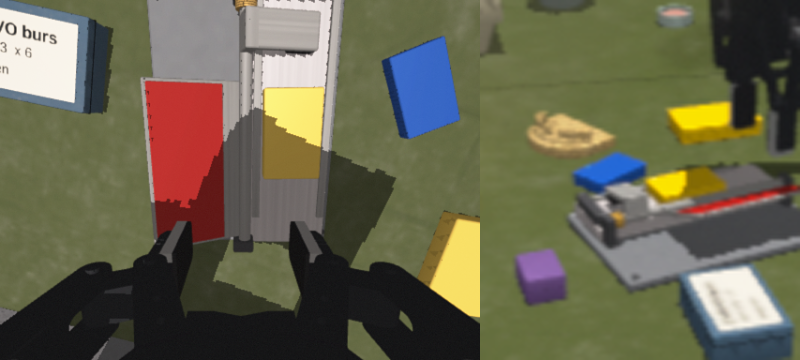

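The combined view shows the coupon (left part, columns 263–325 and rows 87–180) ahead of the right finger at about (305,235), and the left finger above the rear part of the red pad. The path is clear, so I'll press down in steps.

Emit:
{"api": "jog_arm", "payload": {"moves": [[[0,2,8,0,0,0],[0,0,6,0,0,0],[0,0,4,0,0,0],[0,0,4,0,0,0],[0,0,3,0,0,0],[0,0,3,0,0,0],[0,0,2,0,0,0],[0,0,2,0,0,0],[0,0,0,0,0,0],[0,0,0,0,0,0]]]}}

```text
clock: 3.58
tcp_pos: [0.4556, 0.0071, 0.0333]
tcp_rot: [0.987, 0.16, -0.0, -0.0]
wrist_force: [-0.2, 0.1, 2.6]
width: 0.611
grip_force: 1.0
```

Emit:
{"api": "jog_arm", "payload": {"moves": [[[0,0,1,0,0,0],[0,0,1,0,0,0],[0,0,1,0,0,0],[0,0,1,0,0,0],[0,0,1,0,0,0],[0,0,1,0,0,0],[0,0,1,0,0,0],[0,0,0,0,0,0],[0,0,0,0,0,0],[0,0,0,0,0,0]]]}}

```text
clock: 4.42
tcp_pos: [0.4557, 0.0071, 0.0263]
tcp_rot: [0.987, 0.16, 0.0, -0.0]
wrist_force: [-0.8, 2.2, 2.5]
width: 0.61
grip_force: 1.5
```

```bash
python3 - <<'E'
from rig import arm
from h import *
I=arm.grab_frame("wrist");S=arm.grab_frame("side");s=arm.get_state();print(s['tcp_pos'],s['wrist_force'],s['torque'],s['width'])
cv2.imwrite("pics/w3.png",np.hstack([cv2.resize(I,(440,330)),cv2.resize(S[150:230,220:307],(359,330),interpolation=2)]))
E
```

```text
[0.45575225 0.00707039 0.02634105] [-0.97797587  2.10504967  3.88795171] [ 0.47846778  0.09601548 -0.02810046] 0.6063971269268466
```

View pics/w3.png

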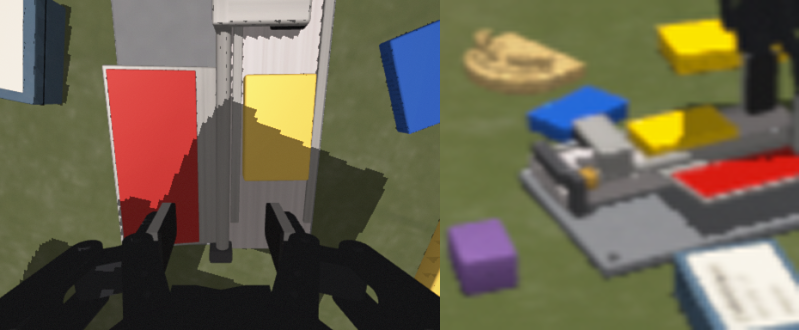

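The pad is now low (red at columns 105–200), the jaw is raised, and the right finger is behind the coupon. I'll press on to the stop.

Emit:
{"api": "jog_arm", "payload": {"moves": [[[0,0,0.5,0,0,0],[0,0,0.5,0,0,0],[0,0,0.5,0,0,0],[0,0,0.5,0,0,0],[0,0,0.5,0,0,0],[0,0,0.5,0,0,0],[0,0,0,0,0,0],[0,0,0,0,0,0],[0,0,0,0,0,0],[0,0,0,0,0,0]]]}}

```text
clock: 5.35
tcp_pos: [0.4557, 0.0071, 0.0233]
tcp_rot: [0.987, 0.16, -0.0, -0.0]
wrist_force: [-0.1, 2.9, 3.5]
width: 0.606
grip_force: 1.7
```

Emit:
{"api": "jog_arm", "payload": {"moves": [[[0,0,0.5,0,0,0],[0,0,0.5,0,0,0],[0,0,0.5,0,0,0],[0,0,0.5,0,0,0],[0,0,0,0,0,0],[0,0,0,0,0,0],[0,0,0,0,0,0],[0,0,0,0,0,0],[0,0,0,0,0,0],[0,0,0,0,0,0]]]}}

```text
clock: 6.18
tcp_pos: [0.4557, 0.007, 0.0214]
tcp_rot: [0.987, 0.16, 0.0, -0.0]
wrist_force: [-1.6, 3.9, 7.0]
width: 0.61
grip_force: 3.2
```

Emit:
{"api": "jog_arm", "payload": {"moves": [[[2,0,0,0,0,0],[4,0,0,0,0,0],[4,0,0,0,0,0],[4,0,0,0,0,0],[4,0,0,0,0,0],[4,0,0,0,0,0],[4,0,0,0,0,0],[3,0,0,0,0,0],[1,0,0,0,0,0],[0,0,0,0,0,0]]]}}

```text
clock: 7.02
tcp_pos: [0.4783, 0.0161, 0.021]
tcp_rot: [0.987, 0.161, -0.005, -0.0]
wrist_force: [-12.3, -3.9, 18.1]
width: 0.61
grip_force: 9.1
```

```bash
python3 - <<'E'
from rig import arm
from h import *
I=arm.grab_frame("wrist");S=arm.grab_frame("side");s=arm.get_state();print(s['tcp_pos'],s['wrist_force'],s['width'])
cv2.imwrite("pics/w4.png",np.hstack([cv2.resize(I,(440,330)),cv2.resize(S[150:230,220:307],(359,330),interpolation=2)]))
E
```

```text
[0.47830242 0.01605888 0.02100308] [-12.22242709  -4.27127435  17.42011437] 0.6040652171935612
```

View pics/w4.png

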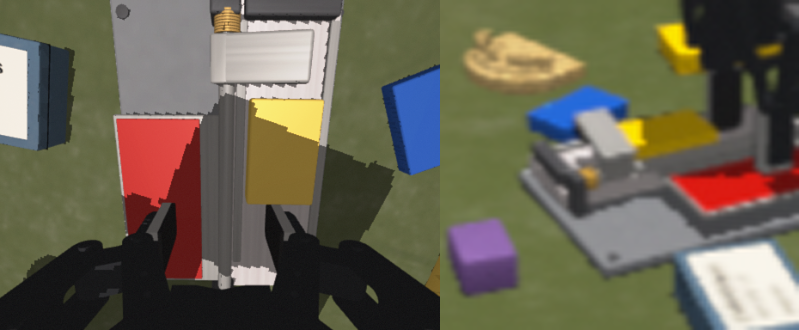

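The coupon has moved about 12 mm and its front edge is just short of the raised jaw. The pad is fully down with more force than needed (17 N), which causes drag. I'll ease up slightly before pushing on.

Emit:
{"api": "jog_arm", "payload": {"moves": [[[0,0,-0.5,0,0,0],[0,0,-0.5,0,0,0],[0,0,-0.5,0,0,0],[0,0,0,0,0,0],[0,0,0,0,0,0],[0,0,0,0,0,0],[0,0,0,0,0,0],[0,0,0,0,0,0],[0,0,0,0,0,0],[0,0,0,0,0,0]]]}}

```text
clock: 7.95
tcp_pos: [0.4842, 0.0165, 0.0228]
tcp_rot: [0.987, 0.16, -0.0, -0.0]
wrist_force: [-2.8, -2.1, 4.0]
width: 0.608
grip_force: 2.0
```

Emit:
{"api": "jog_arm", "payload": {"moves": [[[2,0,0,0,0,0],[3,0,0,0,0,0],[3,0,0,0,0,0],[3,0,0,0,0,0],[3,0,0,0,0,0],[3,0,0,0,0,0],[3,0,0,0,0,0],[2,0,0,0,0,0],[1,0,0,0,0,0],[0,0,0,0,0,0]]]}}

```text
clock: 8.78
tcp_pos: [0.5066, 0.0239, 0.0229]
tcp_rot: [0.987, 0.16, 0.0, -0.0]
wrist_force: [-1.7, -0.3, 3.0]
width: 0.605
grip_force: 1.9
```

Emit:
{"api": "jog_arm", "payload": {"moves": [[[1,0,0,0,0,0],[1,0,0,0,0,0],[1,0,0,0,0,0],[1,0,0,0,0,0],[1,0,0,0,0,0],[1,0,0,0,0,0],[0,0,0,0,0,0],[0,0,0,0,0,0],[0,0,0,0,0,0],[0,0,0,0,0,0]]]}}

```text
clock: 9.62
tcp_pos: [0.512, 0.0258, 0.0229]
tcp_rot: [0.987, 0.16, 0.0, -0.0]
wrist_force: [-2.7, -0.3, 3.9]
width: 0.607
grip_force: 1.9
```

```bash
python3 - <<'E'
from rig import arm
from h import *
I=arm.grab_frame("wrist");S=arm.grab_frame("side");s=arm.get_state();print(s['tcp_pos'],s['wrist_force'],s['width'])
cv2.imwrite("pics/w5.png",np.hstack([cv2.resize(I,(440,330)),cv2.resize(S[150:230,220:307],(359,330),interpolation=2)]))
E
```

```text
[0.51193801 0.02574242 0.02285671] [-3.25337992 -0.19580942  3.72132306] 0.607880019362818
```

View pics/w5.png

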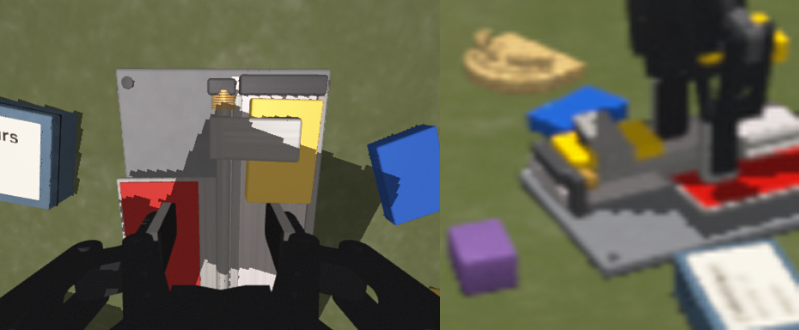

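The coupon is under the jaw, with its front edge at row 98 and the stop face at row ~95, so a gap of about 2 mm remains.

Emit:
{"api": "jog_arm", "payload": {"moves": [[[1,0,0,0,0,0],[1,0,0,0,0,0],[1,0,0,0,0,0],[0.5,0,0,0,0,0],[0,0,0,0,0,0],[0,0,0,0,0,0],[0,0,0,0,0,0],[0,0,0,0,0,0],[0,0,0,0,0,0],[0,0,0,0,0,0]]]}}

```text
clock: 10.55
tcp_pos: [0.5135, 0.0264, 0.0227]
tcp_rot: [0.987, 0.16, -0.001, 0.0]
wrist_force: [-5.5, -3.9, 6.5]
width: 0.607
grip_force: 4.3
```

Emit:
{"api": "jog_arm", "payload": {"moves": [[[0.5,0,0,0,0,0],[0.5,0,0,0,0,0],[0.5,0,0,0,0,0],[0.5,0,0,0,0,0],[0,0,0,0,0,0],[0,0,0,0,0,0],[0,0,0,0,0,0],[0,0,0,0,0,0],[0,0,0,0,0,0],[0,0,0,0,0,0]]]}}

```text
clock: 11.38
tcp_pos: [0.5136, 0.0265, 0.0226]
tcp_rot: [0.987, 0.16, -0.003, 0.0]
wrist_force: [-10.5, -6.7, 9.6]
width: 0.605
grip_force: 6.5
```

```bash
python3 - <<'E'
from rig import arm
from h import *
I=arm.grab_frame("wrist");s=arm.get_state();print(s['tcp_pos'],s['wrist_force'],s['width'])
cv2.imwrite("pics/w6.png",cv2.resize(I[70:260,220:400],(720,600),interpolation=2))
E
```

```text
[0.51357081 0.02651482 0.02257934] [-9.68261676 -7.27980736 10.47938168] 0.6069426797368805
```

View pics/w6.png

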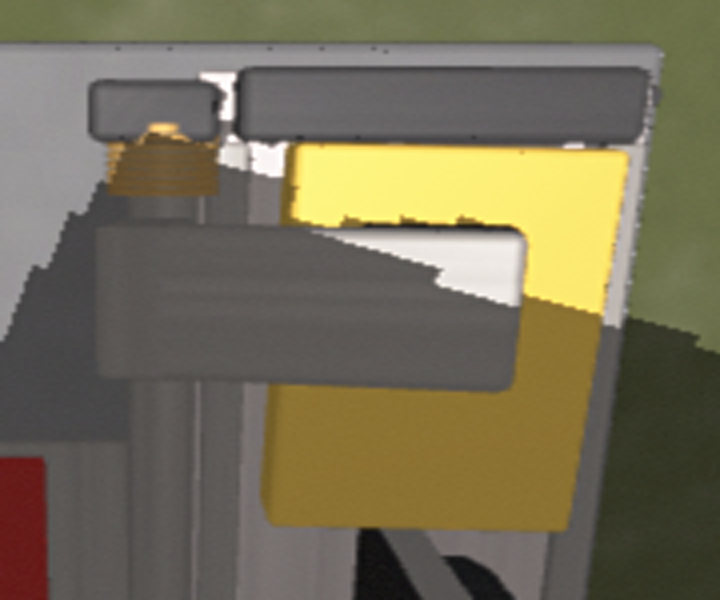

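The coupon's front edge (row ~145 in the crop) meets the stop. The tool did not advance under 12 N, so the coupon is home. I'll back off along the channel with the pad still held, then lift slowly.

Emit:
{"api": "jog_arm", "payload": {"moves": [[[-2,0,0,0,0,0],[-2,0,0,0,0,0],[-2,0,0,0,0,0],[-2,0,0,0,0,0],[-2,0,0,0,0,0],[-2,0,0,0,0,0],[-2,0,0,0,0,0],[0,0,0,0,0,0],[0,0,0,0,0,0],[0,0,0,0,0,0]]]}}

```text
clock: 12.27
tcp_pos: [0.504, 0.0228, 0.0229]
tcp_rot: [0.987, 0.16, 0.0, 0.0]
wrist_force: [2.9, -0.4, 4.1]
width: 0.606
grip_force: 2.0
```

Emit:
{"api": "jog_arm", "payload": {"moves": [[[0,0,-2,0,0,0],[0,0,-2,0,0,0],[0,0,-2,0,0,0],[0,0,-2,0,0,0],[0,0,-2,0,0,0],[0,0,-3,0,0,0],[0,0,-4,0,0,0],[0,0,-6,0,0,0],[0,0,-10,0,0,0],[0,0,-15,0,0,0]]]}}

```text
clock: 13.1
tcp_pos: [0.5026, 0.0231, 0.071]
tcp_rot: [0.987, 0.16, -0.001, -0.0]
wrist_force: [1.0, 0.2, 0.1]
width: 0.608
grip_force: 0.0
```

Emit:
{"api": "jog_arm", "payload": {"moves": [[[0,0,-20,0,0,0],[0,0,-25,0,0,0],[0,0,-25,0,0,0],[-10,0,-20,0,0,0],[-20,0,-10,0,0,0],[-20,0,0,0,0,0],[-10,0,0,0,0,0],[0,0,0,0,0,0],[0,0,0,0,0,0],[0,0,0,0,0,0]]]}}

```text
clock: 13.93
tcp_pos: [0.4477, 0.0041, 0.1709]
tcp_rot: [0.987, 0.16, 0.0, -0.0]
wrist_force: [0.2, 0.6, 0.1]
width: 0.607
grip_force: 0.0
```

```bash
python3 - <<'E'
from rig import arm
from h import *
I=arm.grab_frame("wrist");S=arm.grab_frame("side");s=arm.get_state();print(s['clock'],s['tcp_pos'],s['wrist_force'])
cv2.imwrite("pics/w7.png",np.hstack([cv2.resize(I[20:210,180:340],(440,522),interpolation=2),cv2.resize(S[150:240,220:290],(359,462),interpolation=2).copy() if 0 else cv2.resize(S[150:240,220:290],(350,522),interpolation=2)]))
E
```

```text
14.0333 [0.44769612 0.00411767 0.17069137] [ 0.75162285  0.87667981 -1.299018  ]
```

View pics/w7.png

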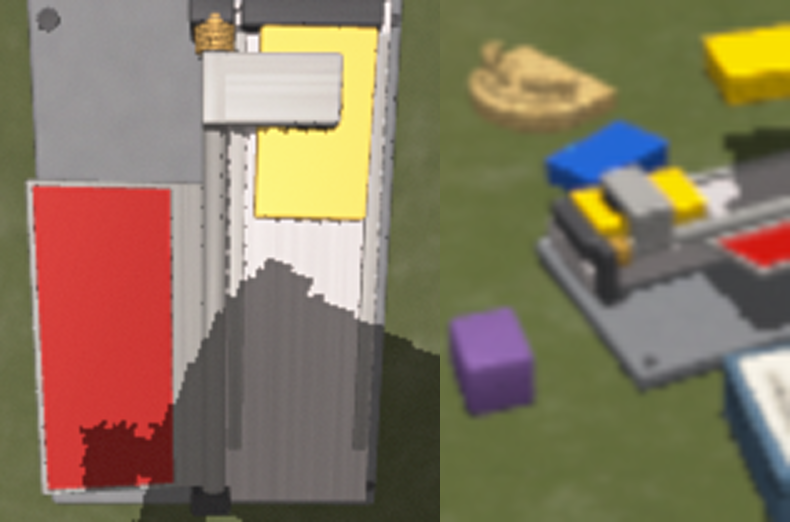

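The coupon lies against the stop (front edge at row ~25 of the crop), with the jaw closed on its top and the arm clear. I'm handing in.

```bash
python3 -c "
from rig import arm
print(arm.finish_job())"
```

```text
the job is handed in; nothing more can be done
None
```

The yellow coupon was pushed home against the end stop, the clip has closed on it, nothing else was touched, and the job was handed in at about 14 s with the arm clear.

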